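# Make up two component kits at the circuit-board bench

## Task

Make up two kits from the parts on the bench. In the three-bay tray put the transformer in the wide middle bay, the slim tall capacitor in one end bay and the finned heatsink in the other; in the two-bay tray put the ring-shaped choke in one bay and the short fat capacitor in the other. Each part must stand the way up it stands now, flat on the floor of its own bay; leave the relay, the bottle and the reel where they are.

Things in the scene. Friction and masses are not known exactly. Their poses are not given: they have to be found in the camera images.
- tray3: long open grey plastic kit tray with three bays in a row, fixed to the bench mat, 220 x 98 mm, walls 15 mm high above the bench and 4 mm thick, floor 3 mm thick. Origin: centre of its underside, on the bench. x runs along the row of bays, y across it, z up. Middle bay 76 mm (along x) x 90 mm, centred at x = 0; the two end bays 64 x 90 mm, centred at x = -74 mm and x = +74 mm; all centred at y = 0.
- tray2: shorter open grey plastic kit tray with two equal bays, fixed to the bench mat, 152 x 98 mm, walls 15 mm high above the bench and 4 mm thick, floor 3 mm thick. Origin: centre of its underside, on the bench. x runs along the row of bays, y across it, z up. Bays 70 mm (along x) x 90 mm, centred at x = -37 mm and x = +37 mm, y = 0.
- transformer_center (a point): small mains transformer, 42 mm high: a bare steel laminated core 30 mm (x) x 40 mm (y) with a copper winding that sticks out at both ends to 48 mm along x. Grip the core across y (40 mm); about 0.25 kg; this point is at its centre, half-way up; its z axis points up as it stands
- heatsink_center (a point): bare aluminium heatsink, 44 mm (x) x 36 mm (y) x 31 mm high, five upright fins that run along x on a 5 mm base. Grip across y (36 mm), over the outer fins; about 70 g; this point is at its centre, half-way up; its z axis points up as it stands
- slim_capacitor_center (a point): slim tall can capacitor, bare aluminium cylinder 25 mm in diameter, 55 mm high, standing; about 45 g; this point is at its centre, half-way up; its z axis points up as it stands
- fat_capacitor_center (a point): short fat can capacitor, bare aluminium cylinder 40 mm in diameter, 32 mm high, standing; about 65 g; this point is at its centre, half-way up; its z axis points up as it stands
- choke_center (a point): ring-shaped choke: black ring wound with copper wire, lying flat, 44 mm outer and 16 mm hole diameter, 22 mm high. Grip across the outside; about 80 g; this point is at its centre, half-way up; its z axis points up as it stands
- relay_center (a point): relay: plain smooth box of see-through grey plastic on a black base, 34 mm (x) x 26 mm (y) x 38 mm high, standing among the stock; it belongs to neither kit and stays where it is. This point is at its centre, half-way up
- bottle_center (a point): bystander: white plastic bottle, 44 mm in diameter, 100 mm high, standing beyond the stock; leave it alone. This point is half-way up
- reel_center (a point): bystander: bare steel reel lying flat, 60 mm in diameter, 40 mm high, beyond the stock; leave it alone. This point is half-way up
Mind the look-alikes: they are no part of the job. What is shaped like the part that bears heatsink_center but turquoise or yellow is not meant. Leave any green look-alike of the part that bears choke_center alone.

How it is judged:
By the outcome, as a careful person would: the job done as asked, in the order asked, and still so for the second after the job is handed in, with the robot touching nothing.
It also fails if it takes over 115 s, if anything falls off the work surface, if the arm or the gripper's body presses on something with over 40 N, if the wrist force passes 120 N, or if a joint passes its speed limit or range.

## Robot

A 7-joint arm with a two-finger parallel gripper is mounted at the origin on the work surface. World frame = base frame: x ahead of the robot, y to its left, z up, the work surface at z = 0. Lengths are in m, angles in rad, forces in N, time in s.
With the tool pointing down it reaches from about 0.4 to 0.85 m from the base axis. Payload 10.4 kg.
Tool frame: the origin (TCP) lies between the finger pads; the fingertips stand 22 mm ahead of it and the grasp point (between the pads) lies 3 mm ahead of it; z points along the fingers, y is the line along which they close (so a half turn about z gives the same grasp; the last joint's range is limited). The gripper opens to 85 mm and grips with 20 to 120 N. Pads are 22 mm wide; open, the fingers measure 114 mm over their backs; the gripper's body (76 mm by 85 mm) begins 54 mm behind the grasp point. The pads swing forward as they close: fully open they stand 13 mm farther back than shut.
Start: joints at [-1.294, 0.332, -0.065, 1.46, 0.022, 1.35, -0.088], TCP at [0.185, 0.597, 0.253] pointing down, gripper open.
Joint ranges: [-2.6, 2.6], [-0.5, 2.12], [-1.47, 1.34], [0.16, 2.42], [-1.27, 4.41], [0.06, 2.06], [-2.6, 2.6]. Speed limits (rad/s): [2.22, 2.22, 2.79, 2.79, 3.14, 3.14, 3.14].

## Interface

Orientations are given as a unit quaternion [x, y, z, w].
In Python, from workcell import manip, camera, ticket, boxes_of, outline_of gives the robot as it stands.
- The arm moves only by the tool carry_out, never from a script. Its argument "deltas" is a list of rows, each a list of 5 numbers: the shift along the tool's x, y, z as a fraction of full scale, then the turn about the tool's z as a fraction of full scale, then the opening, from -1 (shut) to 1 (fully open), so that 0 is half open. In form: [[tx, ty, tz, spin, gripper], ...]. A call has 1 to 20 rows; each row is the pose to reach, as a shift and turn from the pose commanded when the call began, along the tool's axes at that moment; what a row does not reach only later rows make up. Full scale, the value 1, is 150 mm for a shift and 30 degrees for a turn. A row lasts 1/8 s, in which the tool goes at most 62.5 mm and 10.7 degrees, less where a joint would pass 70% of its speed; a pose out of reach is approached as far as the arm can. A call with a number of a shift or a turn outside -1 to 1 is refused whole. A call with a gripper value outside its range is refused whole. The fingers move at their own pace and stop on an object; "force" is the grip in N (left out, the last holds). Time passes only in rows, so rows that repeat a pose let the fingers close. It gives the time, the measured TCP pose, the force, the opening and the grip force at its end, in the units of the state.
- manip.get_obs(): the state, without advancing time (a new reading comes with each control period).
- camera(name): name is "scene" or "side" or "wrist"; returns a dict with "img" (384x512x3 uint8, red, green, blue), "depth" (384x512 float32, m along the optical axis (not along the pixel's ray), 0 where there is no reading), "vertical_fov" (degrees; the focal length in pixels is half the picture's height over the tangent of half this angle, whatever the lens; pixels are square), "cx", "cy" (the principal point, pixels), "R" (3x3) and "t" (3): a world point X has camera coordinates R X + t. Camera axes: x right, y down, z forward; pixel columns grow to the right and rows downward; lengths in m; the calibration is good to about 2 mm. A picture is of the moment at which its call begins.
- ticket.hand_in(): hands the job in; it is judged then, once.
Trained networks look in a picture, given as the dict that the camera call returned (one of the last four; its "shot" number tells which), for a name from the list of things; names that differ only in an ending like _2 or _b are one class to them, and where a whole thing is asked for, a point or a joint stands for the part that bears it (a point fixed in the world has none). Each returns a list of dicts, best first, with "conf" (0 to 1); they miss things now and then, are a little off and sometimes report something else, mostly with a low value. They report only what shows in the picture. A call takes as long as a camera call. They do not tell look-alikes from the thing itself.
- boxes_of(query, picture): "position" ([x, y, z] in m, in world coordinates, good to about 4 mm: the middle of the surface that is visible of it).
- outline_of(query, picture): "region" (384x512 bool, what is visible of it).
The state is a dict: "clock": time; "joint_pos": joint angles; "joint_velocities": joint speeds; "tau": joint torques, N m; "position": TCP position; "ee_rot": TCP orientation; "ft_force": force on the tool from outside, world axes, zero at the start; "torque": the same for the moment, N m; "grip_width": opening from 0.0 (shut) to 1.0 (fully open); "grasp_force": force on a finger pad.
Only numpy, scipy, OpenCV 4.12 (cv2) and the standard library are available. Lean on these libraries where they do the work, as an engineer would, in place of code of your own. Each camera call takes 0.05 s, during which the arm holds its last target. There are 200 camera calls.

## Working session

There is one attempt and no reset: what is moved stays moved. The work goes in short steps, Python scripts to look and compute and a tool call to move; the robot and the scene stay as the last step left them, time stands still between calls to the robot, and variables do not carry over. Pictures are saved under pics/ and viewed, at most 14 in all, crops included, and the job is handed in when it is done.

Besides the shell and the picture viewer there is one more tool, called after "Request:" by a JSON object that holds its "name" and its "arguments", one argument or row to a line. carry_out: Moves the arm, as the interface text tells. Its arguments: {"type":"object","properties":{"deltas":{"type":"array","items":{"type":"array","items":{"type":"number"}}},"force":{"type":"number"}},"required":["deltas"]}

```bash
mkdir -p pics; cat > h.py <<'E'
import numpy as np, cv2
from workcell import manip, camera, ticket, boxes_of, outline_of
def cloud(p):
    h,w=p["depth"].shape; f=h/2/np.tan(np.radians(p["vertical_fov"])/2)
    v,u=np.mgrid[:h,:w]; d=p["depth"]
    X=np.stack([(u-p["cx"])/f*d,(v-p["cy"])/f*d,d],-1)
    W=(X-np.array(p["t"]))@np.array(p["R"]); W[d<=0]=np.nan
    return W
def save(p,n): cv2.imwrite("pics/"+n,p["img"][:,:,::-1])
E
python3 - <<'E'
from h import *
o=manip.get_obs(); print({k:np.round(v,3) for k,v in o.items()})
for c in ["scene","side"]:
    p=camera(c); save(p,c+"0.png"); W=cloud(p); np.savez(c+"0.npz",W=W,img=p["img"])
    for q in ["tray3","tray2","transformer_center","heatsink_center","slim_capacitor_center","fat_capacitor_center","choke_center","relay_center","bottle_center","reel_center"]:
        print(c,q,[(np.round(b["position"],3).tolist(),round(b["conf"],2)) for b in boxes_of(q,p)[:4]])
E
```

```text
{'clock': np.float64(0.0), 'joint_pos': array([-1.294,  0.333, -0.065,  1.461,  0.022,  1.35 , -0.088]), 'joint_velocities': array([ 0.001, -0.   , -0.001, -0.001,  0.   ,  0.001,  0.002]), 'tau': array([ 0.0000e+00, -6.2547e+01,  4.9000e-02, -3.9160e+01,  1.6000e-02,
        1.0000e-02,  0.0000e+00]), 'position': array([0.184, 0.597, 0.253]), 'ee_rot': array([ 0.149,  0.989, -0.001, -0.   ]), 'ft_force': array([-0.402,  0.057, -0.647]), 'torque': array([-0.042,  0.021,  0.002]), 'grasp_force': np.float64(0.0), 'grip_width': np.float64(1.002)}
scene tray3 [([0.518, -0.292, 0.001], 0.93), ([0.514, 0.281, 0.003], 0.85)]
scene tray2 [([0.518, -0.292, 0.001], 0.93), ([0.514, 0.281, 0.003], 0.85)]
scene transformer_center [([0.478, 0.001, 0.034], 0.74)]
scene heatsink_center [([0.386, 0.158, 0.029], 0.94), ([0.376, 0.062, 0.026], 0.89), ([0.471, 0.112, 0.023], 0.86)]
scene slim_capacitor_center [([0.632, 0.114, 0.043], 0.76), ([0.64, 0.012, 0.035], 0.53)]
scene fat_capacitor_center [([0.616, -0.122, 0.025], 0.49)]
scene choke_center [([0.454, -0.113, 0.026], 0.63), ([0.376, -0.147, 0.025]
[... 222 characters left out ...]
03], 0.82)]
side tray2 [([0.508, 0.279, 0.002], 0.84), ([0.512, -0.297, 0.003], 0.82)]
side transformer_center [([0.47, 0.008, 0.034], 0.65)]
side heatsink_center [([0.466, 0.114, 0.014], 0.96), ([0.378, 0.158, 0.028], 0.96), ([0.373, 0.058, 0.029], 0.94)]
side slim_capacitor_center [([0.629, 0.116, 0.047], 0.56)]
side fat_capacitor_center [([0.613, -0.121, 0.032], 0.71)]
side choke_center [([0.466, 0.115, 0.014], 0.65), ([0.376, -0.149, 0.022], 0.63), ([0.448, -0.113, 0.025], 0.6)]
side relay_center [([0.633, 0.025, 0.036], 0.66)]
side bottle_center [([0.727, 0.114, 0.063], 0.74)]
side reel_center [([0.736, -0.178, 0.042], 0.75), ([0.633, 0.019, 0.035], 0.69), ([0.509, 0.281, 0.001], 0.51)]
```

View pics/scene0.png

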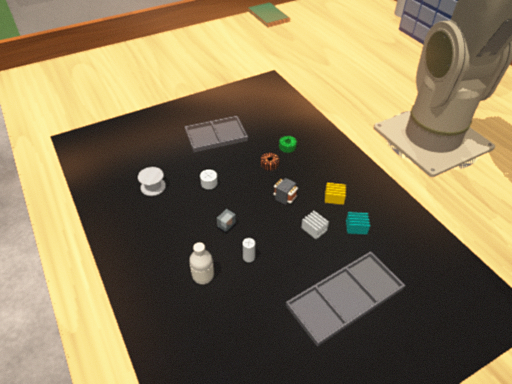

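View pics/side0.png

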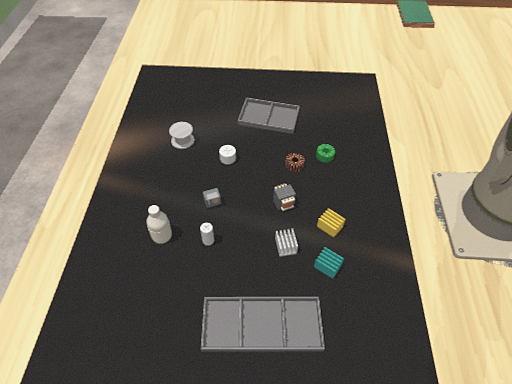

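```bash
python3 - <<'E'
from h import *
# top-down height / colour map merged from both cameras; 1.5mm per px
for n in ["scene","side"]:
    z=np.load(n+"0.npz"); W=z["W"].reshape(-1,3); I=z["img"].reshape(-1,3)
    print(n)
    def blk(name,x,y,r,zlo,zhi):
        m=(np.hypot(W[:,0]-x,W[:,1]-y)<r)&(W[:,2]>zlo)&(W[:,2]<zhi)
        if m.sum()<10: print(name,"few");return
        P=W[m]; rc=cv2.minAreaRect((P[:,:2]*1000).astype(np.float32))
        print(name,m.sum(),"ztop",np.round(np.percentile(P[:,2],98),3),"rect",np.round(rc[0],1),np.round(rc[1],1),round(rc[2],1),"col",np.median(I[m],0))
    blk("transf top",.474,.004,.04,.034,.06)
    blk("hsA",.38,.158,.035,.020,.05); blk("hsB",.375,.06,.035,.02,.05); blk("hsC",.468,.113,.035,.012,.05)
    blk("slim",.63,.115,.03,.05,.07); blk("fat",.614,-.121,.035,.028,.05)
    blk("ch1",.452,-.113,.035,.015,.04); blk("ch2",.376,-.148,.035,.015,.04); blk("relay",.636,.02,.035,.03,.05)
    for s in (-.292,.281): blk("tray",.514,s,.14,.010,.019)
E
```

```text
scene
transf top 260 ztop 0.045 rect [473.  -6.] [42.4 49.3] 26.0 col [121. 118. 114.]
hsA 325 ztop 0.033 rect [380.4 150.6] [39.3 44.5] 58.0 col [ 18. 131. 120.]
hsB 272 ztop 0.033 rect [370.   53.4] [42.2 44.3] 52.8 col [213. 170.   0.]
hsC 379 ztop 0.033 rect [466.6 108.9] [39.8 45.1] 14.1 col [179. 176. 167.]
slim 107 ztop 0.058 rect [631.8 108.5] [23.6 22.3] 61.5 col [241. 238. 231.]
fat 167 ztop 0.035 rect [ 613.6 -131.5] [38.8 38.5] 8.3 col [246. 244. 239.]
ch1 184 ztop 0.025 rect [ 447.7 -120.6] [42.4 44. ] 3.9 col [124.5  69.5  45. ]
ch2 166 ztop 0.025 rect [ 372.7 -155.9] [44.3 43.1] 30.9 col [ 37.  153.5  50. ]
relay 184 ztop 0.041 rect [635.6   8.5] [35.2 28.6] 23.2 col [140. 143. 138.]
tray 361 ztop 0.018 rect [ 517.5 -293.6] [103.6 152.3] 80.5 col [111.  99.  94.]
tray 1115 ztop 0.018 rect [508.6 280.3] [222.1 100.3] 4.1 col [121. 115. 113.]
side
transf top 259 ztop 0.042 rect [472.3  -5.2] [40.4 47.8] 23.1 col [127. 126. 125.]
hsA 365 ztop 0.031 rect [379.7 151. ] [38.2 44.5] 58.9 col [ 52. 123. 118.]
hsB 326 ztop 0.03 rect [370.1  53.7] [37.5 44. ] 53.3 col [192. 163.  71.]
hsC 281 ztop 0.031 rect [466.1 108.9] [36.7 45.8] 13.5 col [152. 151. 147.]
slim 100 ztop 0.055 rect [631.7 109.4] [23.2 24. ] 33.7 col [238. 238. 235.]
fat 145 ztop 0.033 rect [ 613.6 -130.1] [37.  39.5] 6.9 col [240. 240. 237.]
ch1 194 ztop 0.023 rect [ 447.4 -120.5] [44.6 43.6] 60.2 col [125.  85.  67.]
ch2 178 ztop 0.023 rect [ 370.5 -156.5] [44.4 43.6] 53.2 col [ 72. 159.  87.]
relay 163 ztop 0.039 rect [635.    9.3] [33.7 27.7] 24.3 col [144. 148. 146.]
tray 299 ztop 0.016 rect [ 517.1 -293.5] [103.4 151.6] 80.4 col [124. 121. 120.]
tray 976 ztop 0.016 rect [508.6 280.8] [220.   99.6] 4.1 col [139. 135. 135.]
```

The two views agree within about 1 mm. The real heatsink is the silver one (scene px 315,224). The real choke is the copper one (scene px 270,160). The tray with three bays is on the +y side, at scene px (345,295). Next I work out how far to move.

```bash
cat > plan.py <<'E'
import numpy as np, sys
from workcell import manip
# target: x y z(mm) gripangle(deg) [more targets...]; prints tool-axis fractions per call
o=manip.get_obs(); q=o["ee_rot"]; p=np.array(o["position"])*1000
a=np.degrees(np.arctan2(q[1]**2-q[0]**2,2*q[0]*q[1]))
print("now",p.round(1),"yaw",round(a,1),"grip",o["grip_width"],o["grasp_force"])
for s in sys.argv[1:]:
    x,y,z,g=map(float,s.split(",")); t=np.array([x,y,z]); first=True
    n=1
    while True:
        d=t-p; r=np.radians(a); ty=np.array([np.cos(r),np.sin(r)]); tx=np.array([-ty[1],ty[0]])
        f=np.array([d[:2]@tx,d[:2]@ty,-d[2]])/150; sp=((a-g+90)%180-90)/30
        k=max(1,np.abs(f).max(),abs(sp)); k=int(np.ceil(k-1e-9)); f=np.round(f/k,3); sp=round(sp/k,3)
        print(s,"left",k,"->",f,sp)
        p=p+150*np.array([*(f[0]*tx+f[1]*ty),-f[2]]); a-=sp*30
        if k==1: break
E
python3 plan.py 472.5,-5.5,130,24.5 472.5,-5.5,36,24.5 472.5,-5.5,130,24.5 508.6,280.5,130,94.1 508.6,280.5,40,94.1 508.6,280.5,130,94.1 631.7,109,130,94.1
```

```text
now [184.6 597.2 253.4] yaw 72.8 grip 1.0021724329026003 0.0
472.5,-5.5,130,24.5 left 4 -> [-0.755 -0.818  0.206] 0.403
472.5,-5.5,130,24.5 left 3 -> [-0.91  -0.642  0.205] 0.403
472.5,-5.5,130,24.5 left 3 -> [-0.682 -0.291  0.137] 0.268
472.5,-5.5,130,24.5 left 2 -> [-0.717 -0.193  0.137] 0.268
472.5,-5.5,130,24.5 left 1 -> [-0.736 -0.09   0.137] 0.269
472.5,-5.5,36,24.5 left 1 -> [-0.    -0.     0.627] -0.0
472.5,-5.5,130,24.5 left 1 -> [-0.    -0.    -0.627] -0.0
508.6,280.5,130,94.1 left 3 -> [0.545 0.336 0.   ] -0.773
508.6,280.5,130,94.1 left 2 -> [0.368 0.524 0.   ] -0.774
508.6,280.5,130,94.1 left 1 -> [0.132 0.627 0.   ] -0.773
508.6,280.5,40,94.1 left 1 -> [0.  0.  0.6] -0.0
508.6,280.5,130,94.1 left 1 -> [ 0.   0.  -0.6] -0.0
631.7,109,130,94.1 left 2 -> [-0.368 -0.599  0.   ] -0.0
631.7,109,130,94.1 left 1 -> [-0.369 -0.6    0.   ] -0.0
```

Request:
{"name": "carry_out", "arguments": {
  "deltas": [
    [-0.19,-0.2,0.05,0.1,1],
    [-0.38,-0.41,0.1,0.2,1],
    [-0.57,-0.61,0.15,0.3,1],
    [-0.755,-0.818,0.206,0.403,1]
  ],
  "force": 60
}}

```text
clock: 1.6
position: [0.2572, 0.4452, 0.2224]
ee_rot: [0.254, 0.967, 0.0, 0.0]
ft_force: [-0.2, 0.9, 0.4]
grip_width: 1.004
grasp_force: 0.0
```

Request:
{"name": "carry_out", "arguments": {
  "deltas": [
    [-0.23,-0.16,0.05,0.1,1],
    [-0.46,-0.32,0.1,0.2,1],
    [-0.69,-0.48,0.15,0.3,1],
    [-0.91,-0.642,0.205,0.403,1]
  ]
}}

```text
clock: 2.1
position: [0.3291, 0.2945, 0.1917]
ee_rot: [0.354, 0.935, 0.0, 0.0]
ft_force: [0.8, 0.4, 0.8]
grip_width: 1.003
grasp_force: 0.0
```

Request:
{"name": "carry_out", "arguments": {
  "deltas": [
    [-0.23,-0.1,0.05,0.09,1],
    [-0.46,-0.2,0.09,0.18,1],
    [-0.682,-0.291,0.137,0.268,1]
  ]
}}

```text
clock: 2.48
position: [0.377, 0.1942, 0.1712]
ee_rot: [0.419, 0.908, 0.0, 0.0]
ft_force: [0.3, 0.3, -0.1]
grip_width: 0.998
grasp_force: 0.0
```

Request:
{"name": "carry_out", "arguments": {
  "deltas": [
    [-0.24,-0.06,0.05,0.09,1],
    [-0.48,-0.13,0.09,0.18,1],
    [-0.717,-0.193,0.137,0.268,1]
  ]
}}

```text
clock: 2.85
position: [0.425, 0.0938, 0.1507]
ee_rot: [0.481, 0.877, 0.0, 0.0]
ft_force: [0.2, -0.3, 0.8]
grip_width: 0.999
grasp_force: 0.0
```

Request:
{"name": "carry_out", "arguments": {
  "deltas": [
    [-0.24,-0.03,0.05,0.09,1],
    [-0.48,-0.06,0.09,0.18,1],
    [-0.736,-0.09,0.137,0.269,1],
    [-0.736,-0.09,0.137,0.269,1],
    [-0.736,-0.09,0.137,0.269,1]
  ]
}}

```text
clock: 3.48
position: [0.4724, -0.005, 0.13]
ee_rot: [0.541, 0.841, 0.0, -0.0]
ft_force: [0.1, -0.7, 0.4]
grip_width: 1.004
grasp_force: 0.0
```

```bash
python3 plan.py 472.5,-5.5,36,24.5; python3 - <<'E'
from h import *
p=camera("wrist"); save(p,"w1.png"); W=cloud(p).reshape(-1,3)
m=(np.hypot(W[:,0]-.4725,W[:,1]+.0055)<.04)&(W[:,2]>.034)&(W[:,2]<.06)
print(m.sum(),cv2.minAreaRect((W[m][:,:2]*1000).astype(np.float32)),np.percentile(W[m][:,2],95))
E
```

```text
now [472.4  -5.  130. ] yaw 24.5 grip 1.0038897418450208 0.0
472.5,-5.5,36,24.5 left 1 -> [-0.003 -0.001  0.627] 0.001
3219 ((471.7582702636719, -4.600105285644531), (40.35558319091797, 48.634429931640625), 24.657480239868164) 0.042539727932012446
```

Request:
{"name": "carry_out", "arguments": {
  "deltas": [
    [0,0,0.2,0,1],
    [0,0,0.4,0,1],
    [0,0,0.55,0,1],
    [0,0,0.627,0,1],
    [0,0,0.627,0,-0.3],
    [0,0,0.627,0,-0.3],
    [0,0,0.627,0,-0.3],
    [0,0,0.627,0,-0.3],
    [0,0,0.627,0,-0.3],
    [0,0,0.627,0,-0.3]
  ],
  "force": 60
}}

```text
clock: 4.78
position: [0.4731, -0.0052, 0.037]
ee_rot: [0.541, 0.841, 0.001, 0.0]
ft_force: [-2.4, 0.1, 5.9]
grip_width: 0.457
grasp_force: 60.6
```

Request:
{"name": "carry_out", "arguments": {
  "deltas": [
    [0,0,-0.08,0,-0.3],
    [0,0,-0.24,0,-0.3],
    [0,0,-0.43,0,-0.3],
    [0,0,-0.627,0,-0.3],
    [0,0,-0.627,0,-0.3]
  ]
}}

```text
clock: 5.4
position: [0.4738, -0.0053, 0.1324]
ee_rot: [0.541, 0.841, 0.002, 0.001]
ft_force: [0.2, -0.3, -3.3]
grip_width: 0.455
grasp_force: 61.3
```

Request:
{"name": "carry_out", "arguments": {
  "deltas": [
    [0.13,0.08,0,-0.19,-0.3],
    [0.27,0.17,0,-0.38,-0.3],
    [0.41,0.25,0,-0.58,-0.3],
    [0.545,0.336,0,-0.773,-0.3]
  ]
}}

```text
clock: 5.9
position: [0.4839, 0.0904, 0.1291]
ee_rot: [0.359, 0.933, -0.0, -0.001]
ft_force: [-0.1, -0.7, -2.2]
grip_width: 0.46
grasp_force: 61.2
```

Request:
{"name": "carry_out", "arguments": {
  "deltas": [
    [0.09,0.13,0,-0.19,-0.3],
    [0.18,0.26,0,-0.38,-0.3],
    [0.27,0.39,0,-0.58,-0.3],
    [0.368,0.524,0,-0.774,-0.3]
  ]
}}

```text
clock: 6.4
position: [0.4961, 0.1855, 0.1291]
ee_rot: [0.164, 0.986, -0.0, -0.001]
ft_force: [-0.3, -0.1, -2.7]
grip_width: 0.455
grasp_force: 61.2
```

Request:
{"name": "carry_out", "arguments": {
  "deltas": [
    [0.03,0.16,0,-0.19,-0.3],
    [0.06,0.31,0,-0.38,-0.3],
    [0.1,0.47,0,-0.58,-0.3],
    [0.132,0.627,0,-0.773,-0.3],
    [0.132,0.627,0,-0.773,-0.3],
    [0.132,0.627,0,-0.773,-0.3]
  ]
}}

```text
clock: 7.15
position: [0.5084, 0.2794, 0.1292]
ee_rot: [-0.035, 0.999, -0.001, -0.001]
ft_force: [-0.4, -0.7, -3.3]
grip_width: 0.458
grasp_force: 61.1
```

```bash
python3 plan.py 508.6,280.5,40.5,94.1; python3 - <<'E'
from h import *
p=camera("wrist"); save(p,"w2.png")
E
```

```text
now [508.4 279.4 129.2] yaw 94.0 grip 0.45828270882365074 61.116660833358765
508.6,280.5,40.5,94.1 left 1 -> [-0.002  0.007  0.591] -0.004
```

View pics/w2.png

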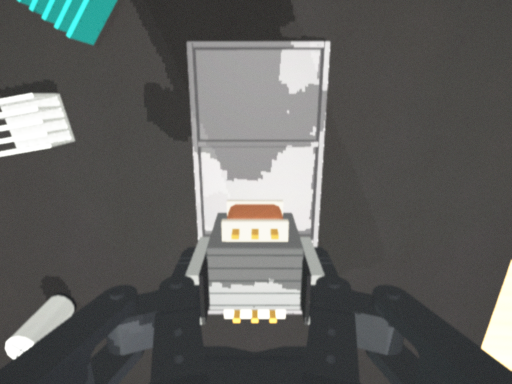

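The transformer is held level at px (255,265), over the tray, whose bays run up the picture. Now I lower it, release, and go on to the slim capacitor.

Request:
{"name": "carry_out", "arguments": {
  "deltas": [
    [0,0,0.18,0,-0.3],
    [0,0,0.36,0,-0.3],
    [0,0,0.5,0,-0.3],
    [0,0,0.56,0,-0.3],
    [0,0,0.6,0,-0.3],
    [0,0,0.6,0,-0.3],
    [0,0,0.6,0,-0.3]
  ]
}}

```text
clock: 8.07
position: [0.509, 0.2806, 0.0406]
ee_rot: [-0.036, 0.999, 0.0, 0.0]
ft_force: [0.4, -0.5, -2.7]
grip_width: 0.458
grasp_force: 61.3
```

Request:
{"name": "carry_out", "arguments": {
  "deltas": [
    [0,0,0.007,0,-0.3],
    [0,0,0.007,0,-0.3]
  ]
}}

```text
clock: 8.32
position: [0.509, 0.2807, 0.04]
ee_rot: [-0.036, 0.999, 0.0, 0.0]
ft_force: [-3.4, -1.6, 6.3]
grip_width: 0.457
grasp_force: 62.4
```

Request:
{"name": "carry_out", "arguments": {
  "deltas": [
    [0,0,0,0,0.27],
    [0,0,0,0,0.27],
    [0,0,0,0,0.27],
    [0,0,-0.15,0,0.4],
    [0,0,-0.35,0,1],
    [0,0,-0.607,0,1],
    [0,0,-0.607,0,1]
  ]
}}

```text
clock: 9.2
position: [0.5103, 0.2814, 0.1331]
ee_rot: [-0.036, 0.999, 0.002, 0.002]
ft_force: [-0.3, 0.4, -1.1]
grip_width: 0.998
grasp_force: 0.0
```

Request:
{"name": "carry_out", "arguments": {
  "deltas": [
    [-0.12,-0.2,0,0,1],
    [-0.25,-0.4,0,0,1],
    [-0.368,-0.599,0,0,1]
  ]
}}

```text
clock: 9.57
position: [0.5704, 0.1938, 0.129]
ee_rot: [-0.036, 0.999, -0.0, -0.0]
ft_force: [0.5, -0.7, -0.4]
grip_width: 1.004
grasp_force: 0.0
```

Request:
{"name": "carry_out", "arguments": {
  "deltas": [
    [-0.12,-0.2,0,0,1],
    [-0.25,-0.4,0,0,1],
    [-0.369,-0.6,0,0,1],
    [-0.369,-0.6,0,0,1],
    [-0.369,-0.6,0,0,1]
  ]
}}

```text
clock: 10.2
position: [0.6312, 0.1096, 0.1291]
ee_rot: [-0.036, 0.999, 0.0, -0.001]
ft_force: [0.0, 0.2, -0.1]
grip_width: 1.001
grasp_force: 0.0
```

```bash
python3 plan.py 631.7,109,36,94.1 631.7,109,130,94.1 582.4,285.8,130,94.1 582.4,285.8,40,94.1 582.4,285.8,130,94.1 466.4,109,130,14 466.4,109,24,14; python3 - <<'E'
from h import *
p=camera("side"); save(p,"s2.png"); W=cloud(p).reshape(-1,3)
m=(np.hypot(W[:,0]-.5086,W[:,1]-.2805)<.04)&(W[:,2]>.036)&(W[:,2]<.06)
print(m.sum(),cv2.minAreaRect((W[m][:,:2]*1000).astype(np.float32)),np.percentile(W[m][:,2],[50,95]))
m=(np.hypot(W[:,0]-.6317,W[:,1]-.109)<.03)&(W[:,2]>.05)&(W[:,2]<.06)
print(m.sum(),cv2.minAreaRect((W[m][:,:2]*1000).astype(np.float32)))
E
```

```text
now [631.2 109.6 129.1] yaw 94.1 grip 1.0014606342689971 0.0
631.7,109,36,94.1 left 1 -> [-0.003 -0.004  0.62 ] 0.0
631.7,109,130,94.1 left 1 -> [-0.    -0.    -0.626] 0.0
582.4,285.8,130,94.1 left 2 -> [ 0.121  0.599 -0.   ] 0.0
582.4,285.8,130,94.1 left 1 -> [ 0.122  0.6   -0.   ] 0.0
582.4,285.8,40,94.1 left 1 -> [-0.  -0.   0.6] 0.0
582.4,285.8,130,94.1 left 1 -> [-0.  -0.  -0.6] 0.0
466.4,109,130,14 left 3 -> [ 0.285 -0.373 -0.   ] 0.89
466.4,109,130,14 left 2 -> [ 0.087 -0.462 -0.   ] 0.89
466.4,109,130,14 left 1 -> [-0.13  -0.452 -0.   ] 0.89
466.4,109,24,14 left 1 -> [ 0.    -0.     0.706] 0.0
484 ((507.96649169921875, 280.2408447265625), (46.346031188964844, 42.21615219116211), 3.8050856590270996) [0.04260833 0.04483715]
52 ((627.7136840820312, 111.54190826416016), (23.866065979003906, 14.715036392211914), 63.006248474121094)
```

Request:
{"name": "carry_out", "arguments": {
  "deltas": [
    [0,0,0.2,0,1],
    [0,0,0.4,0,1],
    [0,0,0.55,0,1],
    [0,0,0.625,0,1],
    [0,0,0.625,0,-0.7],
    [0,0,0.625,0,-0.7],
    [0,0,0.625,0,-0.7],
    [0,0,0.625,0,-0.7],
    [0,0,0.625,0,-0.7],
    [0,0,0.625,0,-0.7],
    [0,0,0.625,0,-0.7]
  ],
  "force": 40
}}

```text
clock: 11.62
position: [0.6323, 0.1091, 0.0372]
ee_rot: [-0.036, 0.999, 0.0, 0.001]
ft_force: [-0.4, -0.5, 6.5]
grip_width: 0.286
grasp_force: 39.1
```

Request:
{"name": "carry_out", "arguments": {
  "deltas": [
    [0,0,-0.08,0,-0.7],
    [0,0,-0.24,0,-0.7],
    [0,0,-0.43,0,-0.7],
    [0,0,-0.625,0,-0.7],
    [0,0,-0.625,0,-0.7]
  ]
}}

```text
clock: 12.25
position: [0.6332, 0.1091, 0.1332]
ee_rot: [-0.036, 0.999, 0.001, 0.002]
ft_force: [-0.1, -0.2, -1.4]
grip_width: 0.28
grasp_force: 39.2
```

Request:
{"name": "carry_out", "arguments": {
  "deltas": [
    [0.04,0.15,0,0,-0.7],
    [0.08,0.3,0,0,-0.7],
    [0.1,0.45,0,0,-0.7],
    [0.121,0.599,0,0,-0.7]
  ]
}}

```text
clock: 12.75
position: [0.6067, 0.198, 0.1294]
ee_rot: [-0.036, 0.999, -0.0, -0.0]
ft_force: [0.1, -0.6, -0.7]
grip_width: 0.284
grasp_force: 39.2
```

Request:
{"name": "carry_out", "arguments": {
  "deltas": [
    [0.04,0.15,0,0,-0.7],
    [0.08,0.3,0,0,-0.7],
    [0.1,0.45,0,0,-0.7],
    [0.122,0.6,0,0,-0.7],
    [0.122,0.6,0,0,-0.7],
    [0.122,0.6,0,0,-0.7]
  ]
}}

```text
clock: 13.5
position: [0.5829, 0.285, 0.1299]
ee_rot: [-0.035, 0.999, -0.0, 0.0]
ft_force: [0.4, -0.9, -0.1]
grip_width: 0.284
grasp_force: 39.3
```

```bash
python3 plan.py 582.4,285.8,40,94.1; python3 - <<'E'
from h import *
p=camera("side"); save(p,"s3.png"); W=cloud(p).reshape(-1,3)
E
```

```text
now [582.9 285.  129.9] yaw 94.1 grip 0.2842715652101503 39.257946610450745
582.4,285.8,40,94.1 left 1 -> [0.003 0.006 0.599] -0.002
```

View pics/s3.png

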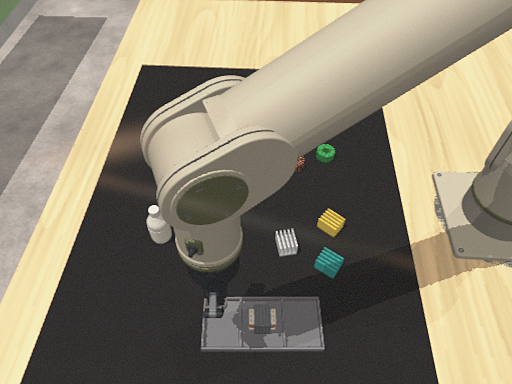

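The transformer sits centred in the middle bay (px 262,320), and the slim can is above the far end bay (px 213,305). Lowering it.

Request:
{"name": "carry_out", "arguments": {
  "deltas": [
    [0,0,0.18,0,-0.7],
    [0,0,0.36,0,-0.7],
    [0,0,0.5,0,-0.7],
    [0,0,0.56,0,-0.7],
    [0,0,0.6,0,-0.7],
    [0,0,0.6,0,-0.7],
    [0,0,0.604,0,-0.7],
    [0,0,0.604,0,-0.7]
  ]
}}

```text
clock: 14.55
position: [0.5831, 0.286, 0.0402]
ee_rot: [-0.036, 0.999, 0.0, 0.001]
ft_force: [-0.5, -0.5, 5.3]
grip_width: 0.281
grasp_force: 39.7
```

Request:
{"name": "carry_out", "arguments": {
  "deltas": [
    [0,0,0,0,-0.1],
    [0,0,0,0,-0.1],
    [0,0,0,0,-0.1],
    [0,0,-0.15,0,-0.1],
    [0,0,-0.35,0,0],
    [0,0,-0.604,0,1],
    [0,0,-0.604,0,1]
  ]
}}

```text
clock: 15.42
position: [0.5843, 0.2865, 0.1334]
ee_rot: [-0.036, 0.999, 0.001, 0.002]
ft_force: [1.4, -0.6, -0.5]
grip_width: 0.9
grasp_force: 0.0
```

Request:
{"name": "carry_out", "arguments": {
  "deltas": [
    [0.07,-0.09,0,0.22,1],
    [0.14,-0.19,0,0.44,1],
    [0.21,-0.28,0,0.66,1],
    [0.285,-0.373,0,0.89,1]
  ]
}}

```text
clock: 15.92
position: [0.5432, 0.2263, 0.1291]
ee_rot: [0.198, 0.98, -0.0, -0.0]
ft_force: [-0.0, 0.4, -0.1]
grip_width: 0.997
grasp_force: 0.0
```

Request:
{"name": "carry_out", "arguments": {
  "deltas": [
    [0.02,-0.12,0,0.22,1],
    [0.04,-0.23,0,0.44,1],
    [0.07,-0.35,0,0.66,1],
    [0.087,-0.462,0,0.89,1]
  ]
}}

```text
clock: 16.42
position: [0.5045, 0.1674, 0.1293]
ee_rot: [0.419, 0.908, -0.0, -0.0]
ft_force: [0.1, -0.1, 0.5]
grip_width: 1.002
grasp_force: 0.0
```

Request:
{"name": "carry_out", "arguments": {
  "deltas": [
    [-0.03,-0.11,0,0.22,1],
    [-0.07,-0.23,0,0.44,1],
    [-0.1,-0.34,0,0.66,1],
    [-0.13,-0.452,0,0.89,1],
    [-0.13,-0.452,0,0.89,1],
    [-0.13,-0.452,0,0.89,1]
  ]
}}

```text
clock: 17.18
position: [0.4668, 0.1097, 0.1299]
ee_rot: [0.614, 0.789, 0.0, -0.0]
ft_force: [0.4, -0.1, 0.8]
grip_width: 0.999
grasp_force: 0.0
```

```bash
python3 plan.py 466.4,109,24,14 466.4,109,130,14 434.8,275.2,130,94.1 434.8,275.2,27.5,94.1 434.8,275.2,130,94.1 447.5,-120.5,130,80.5; python3 - <<'E'
from h import *
p=camera("wrist"); W=cloud(p).reshape(-1,3)
m=(np.hypot(W[:,0]-.4664,W[:,1]-.109)<.035)&(W[:,2]>.02)&(W[:,2]<.045)
print(m.sum(),cv2.minAreaRect((W[m][:,:2]*1000).astype(np.float32)))
p=camera("side"); W=cloud(p).reshape(-1,3)
m=(np.hypot(W[:,0]-.5824,W[:,1]-.2858)<.03)&(W[:,2]>.05)&(W[:,2]<.065)
print(m.sum(),cv2.minAreaRect((W[m][:,:2]*1000).astype(np.float32)),W[m][:,2].mean())
E
```

```text
now [466.8 109.7 129.9] yaw 14.2 grip 0.998870859815591 0.0
466.4,109,24,14 left 1 -> [-0.004 -0.003  0.706] 0.006
466.4,109,130,14 left 1 -> [ 0.    -0.    -0.707] -0.0
434.8,275.2,130,94.1 left 3 -> [0.375 0.021 0.   ] -0.89
434.8,275.2,130,94.1 left 2 -> [0.326 0.188 0.   ] -0.89
434.8,275.2,130,94.1 left 1 -> [0.207 0.314 0.   ] -0.89
434.8,275.2,27.5,94.1 left 1 -> [0.    0.    0.684] -0.0
434.8,275.2,130,94.1 left 1 -> [ 0.     0.    -0.684] -0.0
447.5,-120.5,130,80.5 left 3 -> [ 0.035 -0.879  0.   ] 0.151
447.5,-120.5,130,80.5 left 2 -> [-0.035 -0.879  0.   ] 0.151
447.5,-120.5,130,80.5 left 1 -> [-0.104 -0.874  0.   ] 0.151
1185 ((465.48602294921875, 110.049560546875), (36.07050704956055, 44.429832458496094), 13.797096252441406)
160 ((583.05712890625, 286.0043029785156), (23.254732131958008, 24.458110809326172), 5.505468368530273) 0.055759702503339614
```

Slim capacitor is standing in its bay. Next is the heatsink.

Request:
{"name": "carry_out", "arguments": {
  "deltas": [
    [0,0,0.2,0,1],
    [0,0,0.4,0,1],
    [0,0,0.6,0,1],
    [0,0,0.7,0,1],
    [0,0,0.7,0,-0.4],
    [0,0,0.7,0,-0.4],
    [0,0,0.7,0,-0.4],
    [0,0,0.7,0,-0.4],
    [0,0,0.7,0,-0.4],
    [0,0,0.7,0,-0.4]
  ],
  "force": 40
}}

```text
clock: 18.52
position: [0.4674, 0.1094, 0.0261]
ee_rot: [0.616, 0.788, 0.001, 0.0]
ft_force: [-1.9, -1.1, 7.2]
grip_width: 0.412
grasp_force: 40.6
```

Request:
{"name": "carry_out", "arguments": {
  "deltas": [
    [0,0,-0.08,0,-0.4],
    [0,0,-0.24,0,-0.4],
    [0,0,-0.45,0,-0.4],
    [0,0,-0.7,0,-0.4],
    [0,0,-0.7,0,-0.4]
  ]
}}

```text
clock: 19.15
position: [0.4682, 0.1095, 0.1332]
ee_rot: [0.616, 0.788, 0.003, 0.001]
ft_force: [0.2, -0.6, -1.3]
grip_width: 0.419
grasp_force: 40.1
```

Request:
{"name": "carry_out", "arguments": {
  "deltas": [
    [0.09,0.01,0,-0.22,-0.4],
    [0.18,0.01,0,-0.44,-0.4],
    [0.28,0.02,0,-0.66,-0.4],
    [0.375,0.021,0,-0.89,-0.4]
  ]
}}

```text
clock: 19.65
position: [0.4555, 0.1646, 0.1296]
ee_rot: [0.415, 0.91, -0.0, -0.0]
ft_force: [-0.1, 0.0, -1.2]
grip_width: 0.415
grasp_force: 40.1
```

Request:
{"name": "carry_out", "arguments": {
  "deltas": [
    [0.08,0.05,0,-0.22,-0.4],
    [0.16,0.09,0,-0.44,-0.4],
    [0.24,0.14,0,-0.66,-0.4],
    [0.326,0.188,0,-0.89,-0.4]
  ]
}}

```text
clock: 20.15
position: [0.445, 0.2199, 0.1296]
ee_rot: [0.194, 0.981, -0.0, -0.0]
ft_force: [-0.2, 0.1, -0.9]
grip_width: 0.41
grasp_force: 40.1
```

Request:
{"name": "carry_out", "arguments": {
  "deltas": [
    [0.05,0.08,0,-0.22,-0.4],
    [0.1,0.16,0,-0.44,-0.4],
    [0.15,0.24,0,-0.66,-0.4],
    [0.207,0.314,0,-0.89,-0.4],
    [0.207,0.314,0,-0.89,-0.4],
    [0.207,0.314,0,-0.89,-0.4]
  ]
}}

```text
clock: 20.9
position: [0.435, 0.2743, 0.1297]
ee_rot: [-0.034, 0.999, -0.0, -0.0]
ft_force: [-0.1, -0.2, -0.2]
grip_width: 0.414
grasp_force: 40.1
```

```bash
python3 plan.py 434.8,275.2,28,94.1; python3 - <<'E'
from h import *
p=camera("wrist"); save(p,"w4.png")
E
```

```text
now [435.  274.3 129.7] yaw 93.9 grip 0.4144445872362768 40.06785614750697
434.8,275.2,28,94.1 left 1 -> [0.001 0.006 0.678] -0.006
```

View pics/w4.png

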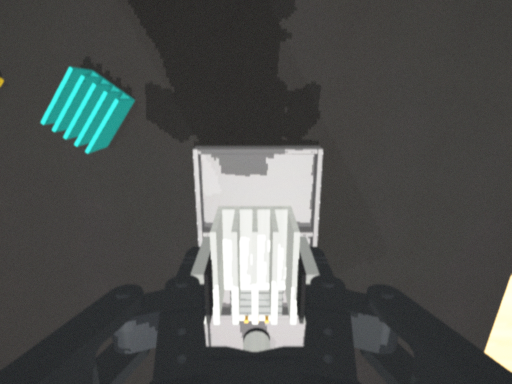

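The heatsink is held upright at px (255,265), between the tray's side walls. Lowering it.

Request:
{"name": "carry_out", "arguments": {
  "deltas": [
    [0,0,0.2,0,-0.4],
    [0,0,0.4,0,-0.4],
    [0,0,0.56,0,-0.4],
    [0,0,0.63,0,-0.4],
    [0,0.003,0.675,0,-0.4],
    [0,0.003,0.675,0,-0.4],
    [0,0.003,0.68,0,-0.4],
    [0,0.003,0.68,0,-0.4]
  ]
}}

```text
clock: 21.95
position: [0.4355, 0.2759, 0.0289]
ee_rot: [-0.036, 0.999, 0.0, 0.001]
ft_force: [-1.3, -0.7, 4.9]
grip_width: 0.412
grasp_force: 41.1
```

Request:
{"name": "carry_out", "arguments": {
  "deltas": [
    [0,0,0,0,0.13],
    [0,0,0,0,0.13],
    [0,0,0,0,0.13],
    [0,0,-0.15,0,0.13],
    [0,0,-0.38,0,0.3],
    [0,0,-0.68,0,1],
    [0,0,-0.68,0,1]
  ]
}}

```text
clock: 22.82
position: [0.4366, 0.2768, 0.1333]
ee_rot: [-0.036, 0.999, 0.002, 0.002]
ft_force: [0.3, 1.1, -0.1]
grip_width: 0.999
grasp_force: 0.0
```

Request:
{"name": "carry_out", "arguments": {
  "deltas": [
    [0.01,-0.22,0,0.04,1],
    [0.02,-0.44,0,0.08,1],
    [0.03,-0.66,0,0.11,1],
    [0.035,-0.879,0,0.151,1]
  ]
}}

```text
clock: 23.32
position: [0.4387, 0.1415, 0.1295]
ee_rot: [0.005, 1.0, -0.0, -0.0]
ft_force: [1.2, 0.0, 0.4]
grip_width: 0.996
grasp_force: 0.0
```

Request:
{"name": "carry_out", "arguments": {
  "deltas": [
    [-0.01,-0.22,0,0.04,1],
    [-0.02,-0.44,0,0.08,1],
    [-0.03,-0.66,0,0.11,1],
    [-0.035,-0.879,0,0.151,1]
  ]
}}

```text
clock: 23.82
position: [0.4426, 0.0098, 0.1295]
ee_rot: [0.044, 0.999, 0.0, -0.0]
ft_force: [0.6, 0.0, -0.0]
grip_width: 0.994
grasp_force: 0.0
```

Request:
{"name": "carry_out", "arguments": {
  "deltas": [
    [-0.03,-0.22,0,0.04,1],
    [-0.05,-0.44,0,0.08,1],
    [-0.08,-0.66,0,0.11,1],
    [-0.104,-0.874,0,0.151,1],
    [-0.104,-0.874,0,0.151,1],
    [-0.104,-0.874,0,0.151,1]
  ]
}}

```text
clock: 24.58
position: [0.447, -0.12, 0.1296]
ee_rot: [0.083, 0.997, 0.0, -0.0]
ft_force: [0.1, 0.9, -0.1]
grip_width: 1.007
grasp_force: 0.0
```

```bash
python3 plan.py 447.5,-120.5,22,80.5 447.5,-120.5,130,80.5 480.8,-287.4,130,80.5 480.8,-287.4,25,80.5 480.8,-287.4,130,80.5 613.6,-131,130,80.5 613.6,-131,26,80.5  613.6,-131,130,80.5 553.8,-299.6,130,80.5; python3 - <<'E'
from h import *
p=camera("wrist"); W=cloud(p).reshape(-1,3)
m=(np.hypot(W[:,0]-.4475,W[:,1]+.1205)<.035)&(W[:,2]>.015)&(W[:,2]<.04)
print(m.sum(),cv2.minAreaRect((W[m][:,:2]*1000).astype(np.float32)))
p=camera("side"); save(p,"s5.png"); W=cloud(p).reshape(-1,3)
m=(np.hypot(W[:,0]-.4348,W[:,1]-.2752)<.035)&(W[:,2]>.022)&(W[:,2]<.045)
print(m.sum(),cv2.minAreaRect((W[m][:,:2]*1000).astype(np.float32)),W[m][:,2].max())
E
```

```text
now [ 447.  -120.   129.6] yaw 80.5 grip 1.0065771186025736 0.0
447.5,-120.5,22,80.5 left 1 -> [-0.004 -0.003  0.717] -0.001
447.5,-120.5,130,80.5 left 1 -> [-0.    0.   -0.72] 0.0
480.8,-287.4,130,80.5 left 2 -> [-0.201 -0.53   0.   ] 0.0
480.8,-287.4,130,80.5 left 1 -> [-0.202 -0.53   0.   ] 0.0
480.8,-287.4,25,80.5 left 1 -> [ 0.  -0.   0.7] 0.0
480.8,-287.4,130,80.5 left 1 -> [ 0.  -0.  -0.7] 0.0
613.6,-131,130,80.5 left 2 -> [-0.35   0.587  0.   ] 0.0
613.6,-131,130,80.5 left 1 -> [-0.351  0.587  0.   ] 0.0
613.6,-131,26,80.5 left 1 -> [ 0.    -0.     0.693] 0.0
613.6,-131,130,80.5 left 1 -> [ 0.    -0.    -0.693] 0.0
553.8,-299.6,130,80.5 left 2 -> [ 0.104 -0.587  0.   ] 0.0
553.8,-299.6,130,80.5 left 1 -> [ 0.104 -0.587  0.   ] 0.0
2187 ((446.3810119628906, -119.64744567871094), (44.294437408447266, 44.38168716430664), 19.201396942138672)
403 ((435.0334777832031, 275.87396240234375), (43.99977111816406, 36.45452880859375), 3.982954502105713) 0.03515763697101029
```

View pics/s5.png

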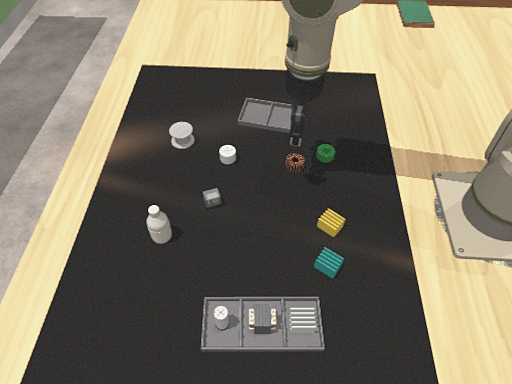

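The three-bay kit is complete: slim can at px (221,317), transformer at (262,319), heatsink at (303,318). Now the choke.

Request:
{"name": "carry_out", "arguments": {
  "deltas": [
    [0,0,0.2,0,1],
    [0,0,0.4,0,1],
    [0,0,0.6,0,1],
    [0,0,0.71,0,1],
    [0,0,0.71,0,-0.2],
    [0,0,0.71,0,-0.2],
    [0,0,0.71,0,-0.2],
    [0,0,0.71,0,-0.2],
    [0,0,0.71,0,-0.2],
    [0,0,0.71,0,-0.2]
  ],
  "force": 40
}}

```text
clock: 25.92
position: [0.4484, -0.1201, 0.0247]
ee_rot: [0.083, 0.997, 0.0, 0.001]
ft_force: [-1.6, -0.2, 5.8]
grip_width: 0.491
grasp_force: 40.2
```

Request:
{"name": "carry_out", "arguments": {
  "deltas": [
    [0,0,-0.08,0,-0.2],
    [0,0,-0.24,0,-0.2],
    [0,0,-0.45,0,-0.2],
    [0,0,-0.71,0,-0.2],
    [0,0,-0.71,0,-0.2]
  ]
}}

```text
clock: 26.55
position: [0.4494, -0.1204, 0.1333]
ee_rot: [0.083, 0.997, 0.001, 0.003]
ft_force: [0.4, 0.4, -0.3]
grip_width: 0.486
grasp_force: 41.1
```

Request:
{"name": "carry_out", "arguments": {
  "deltas": [
    [-0.07,-0.18,0,0,-0.2],
    [-0.14,-0.36,0,0,-0.2],
    [-0.201,-0.53,0,0,-0.2]
  ]
}}

```text
clock: 26.92
position: [0.464, -0.2043, 0.1298]
ee_rot: [0.083, 0.997, 0.0, -0.0]
ft_force: [-0.5, 0.0, -0.6]
grip_width: 0.491
grasp_force: 41.1
```

Request:
{"name": "carry_out", "arguments": {
  "deltas": [
    [-0.07,-0.18,0,0,-0.2],
    [-0.14,-0.36,0,0,-0.2],
    [-0.202,-0.53,0,0,-0.2],
    [-0.202,-0.53,0,0,-0.2],
    [-0.202,-0.53,0,0,-0.2]
  ]
}}

```text
clock: 27.55
position: [0.4806, -0.2861, 0.1296]
ee_rot: [0.083, 0.997, 0.0, -0.0]
ft_force: [-0.2, -0.1, -1.1]
grip_width: 0.492
grasp_force: 41.1
```

```bash
python3 plan.py 480.8,-287.4,26,80.5; python3 - <<'E'
from h import *
p=camera("wrist"); save(p,"w6.png")
E
```

```text
now [ 480.6 -286.1  129.6] yaw 80.5 grip 0.49157396923190505 41.06991576118162
480.8,-287.4,26,80.5 left 1 -> [-0.003 -0.008  0.691] 0.0
```

View pics/w6.png

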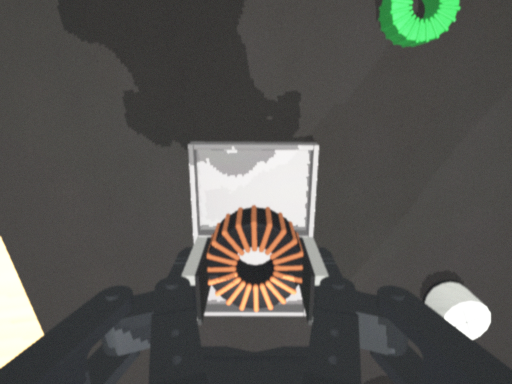

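The choke is held flat at px (255,262), over the near bay of the two-bay tray. Lowering it.

Request:
{"name": "carry_out", "arguments": {
  "deltas": [
    [0,-0.006,0.2,0,-0.2],
    [0,-0.006,0.4,0,-0.2],
    [0,-0.006,0.56,0,-0.2],
    [0,-0.006,0.64,0,-0.2],
    [0,-0.006,0.684,0,-0.2],
    [0,-0.006,0.684,0,-0.2],
    [0,-0.006,0.69,0,-0.2],
    [0,-0.006,0.69,0,-0.2]
  ]
}}

```text
clock: 28.6
position: [0.4813, -0.2878, 0.0275]
ee_rot: [0.083, 0.997, 0.0, 0.001]
ft_force: [-1.4, 2.4, 8.1]
grip_width: 0.491
grasp_force: 42.4
```

Contact with the floor. Release to about 50 mm, then over to the fat capacitor.

Request:
{"name": "carry_out", "arguments": {
  "deltas": [
    [0,0,0,0,0.2],
    [0,0,0,0,0.2],
    [0,0,0,0,0.2],
    [0,0,-0.15,0,0.2],
    [0,0,-0.38,0,0.3],
    [0,0,-0.69,0,1],
    [0,0,-0.69,0,1]
  ]
}}

```text
clock: 29.48
position: [0.4824, -0.2889, 0.1331]
ee_rot: [0.083, 0.997, -0.001, 0.003]
ft_force: [0.1, -0.5, 0.4]
grip_width: 0.998
grasp_force: 0.0
```

Request:
{"name": "carry_out", "arguments": {
  "deltas": [
    [-0.12,0.2,0,0,1],
    [-0.23,0.39,0,0,1],
    [-0.35,0.587,0,0,1]
  ]
}}

```text
clock: 29.85
position: [0.5472, -0.2086, 0.1291]
ee_rot: [0.083, 0.997, 0.0, -0.0]
ft_force: [-0.1, 0.2, 0.3]
grip_width: 1.0
grasp_force: 0.0
```

Request:
{"name": "carry_out", "arguments": {
  "deltas": [
    [-0.12,0.2,0,0,1],
    [-0.23,0.39,0,0,1],
    [-0.351,0.593,0,0,1],
    [-0.351,0.593,0,0,1],
    [-0.351,0.593,0,0,1]
  ]
}}

```text
clock: 30.48
position: [0.6129, -0.1313, 0.1292]
ee_rot: [0.083, 0.997, -0.0, -0.001]
ft_force: [0.6, -0.3, 0.3]
grip_width: 0.999
grasp_force: 0.0
```

```bash
python3 plan.py 613.6,-131,26,80.5; python3 - <<'E'
from h import *
p=camera("wrist"); W=cloud(p).reshape(-1,3)
m=(np.hypot(W[:,0]-.6136,W[:,1]+.131)<.035)&(W[:,2]>.027)&(W[:,2]<.045)
print(m.sum(),cv2.minAreaRect((W[m][:,:2]*1000).astype(np.float32)))
p=camera("side"); save(p,"s7.png"); W=cloud(p).reshape(-1,3)
m=(np.hypot(W[:,0]-.4808,W[:,1]+.2874)<.035)&(W[:,2]>.018)&(W[:,2]<.045)
print(m.sum(),cv2.minAreaRect((W[m][:,:2]*1000).astype(np.float32)),np.percentile(W[m][:,2],90))
E
```

```text
now [ 612.9 -131.3  129.2] yaw 80.5 grip 0.9988853530964202 0.0
613.6,-131,26,80.5 left 1 -> [-0.004  0.002  0.688] -0.001
2208 ((612.8091430664062, -129.9732208251953), (39.071773529052734, 39.02190399169922), 48.75553512573242)
141 ((479.99267578125, -286.5749206542969), (42.46659469604492, 43.31471633911133), 71.41007232666016) 0.025125984217138016
```

Request:
{"name": "carry_out", "arguments": {
  "deltas": [
    [0,0,0.2,0,1],
    [0,0,0.4,0,1],
    [0,0,0.58,0,1],
    [0,0,0.68,0,1],
    [0,0,0.68,0,-0.3],
    [0,0,0.68,0,-0.3],
    [0,0,0.68,0,-0.3],
    [0,0,0.68,0,-0.3],
    [0,0,0.68,0,-0.3],
    [0,0,0.68,0,-0.3]
  ],
  "force": 40
}}

```text
clock: 31.82
position: [0.6145, -0.1308, 0.0294]
ee_rot: [0.083, 0.997, 0.0, 0.001]
ft_force: [-1.5, -0.1, 6.6]
grip_width: 0.455
grasp_force: 40.1
```

Request:
{"name": "carry_out", "arguments": {
  "deltas": [
    [0,0,-0.08,0,-0.3],
    [0,0,-0.24,0,-0.3],
    [0,0,-0.45,0,-0.3],
    [0,0,-0.68,0,-0.3],
    [0,0,-0.68,0,-0.3]
  ]
}}

```text
clock: 32.45
position: [0.6152, -0.1311, 0.1336]
ee_rot: [0.083, 0.997, 0.0, 0.003]
ft_force: [-0.0, 0.8, -2.0]
grip_width: 0.455
grasp_force: 40.3
```

Request:
{"name": "carry_out", "arguments": {
  "deltas": [
    [0.03,-0.2,0,0,-0.3],
    [0.07,-0.4,0,0,-0.3],
    [0.104,-0.587,0,0,-0.3]
  ]
}}

```text
clock: 32.83
position: [0.5829, -0.2156, 0.1296]
ee_rot: [0.083, 0.997, 0.0, -0.0]
ft_force: [-0.7, -0.2, -1.8]
grip_width: 0.449
grasp_force: 40.3
```

Request:
{"name": "carry_out", "arguments": {
  "deltas": [
    [0.03,-0.2,0,0,-0.3],
    [0.07,-0.4,0,0,-0.3],
    [0.104,-0.587,0,0,-0.3],
    [0.104,-0.587,0,0,-0.3],
    [0.104,-0.587,0,0,-0.3]
  ]
}}

```text
clock: 33.45
position: [0.554, -0.2982, 0.1296]
ee_rot: [0.083, 0.997, 0.0, -0.0]
ft_force: [-0.0, 0.9, -0.3]
grip_width: 0.452
grasp_force: 40.4
```

```bash
python3 plan.py 553.8,-299.6,30,80.5; python3 - <<'E'
from h import *
p=camera("wrist"); save(p,"w8.png")
E
```

```text
now [ 554.  -298.2  129.6] yaw 80.5 grip 0.4523044593111598 40.36840081214905
553.8,-299.6,30,80.5 left 1 -> [-0.    -0.009  0.664] 0.001
```

View pics/w8.png

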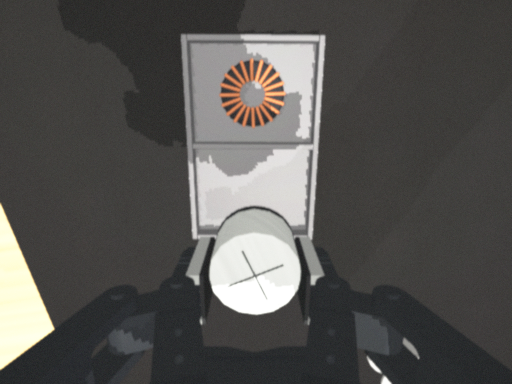

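The choke lies flat in its bay (px 252,93), and the fat can is held upright over the other bay (px 255,260). Lowering it.

Request:
{"name": "carry_out", "arguments": {
  "deltas": [
    [0,-0.006,0.2,0,-0.3],
    [0,-0.006,0.4,0,-0.3],
    [0,-0.006,0.54,0,-0.3],
    [0,-0.006,0.61,0,-0.3],
    [0,-0.006,0.654,0,-0.3],
    [0,-0.006,0.654,0,-0.3],
    [0,-0.006,0.66,0,-0.3],
    [0,-0.006,0.66,0,-0.3]
  ]
}}

```text
clock: 34.5
position: [0.5543, -0.3003, 0.0324]
ee_rot: [0.083, 0.997, -0.0, 0.001]
ft_force: [-3.4, 1.9, 8.4]
grip_width: 0.457
grasp_force: 41.2
```

Request:
{"name": "carry_out", "arguments": {
  "deltas": [
    [0,0,0,0,0.15],
    [0,0,0,0,0.15],
    [0,0,0,0,0.15],
    [0,0,-0.15,0,0.15],
    [0,0,-0.38,0,0.3],
    [0,0,-0.69,0,1],
    [0,0,-0.69,0,1]
  ]
}}

```text
clock: 35.38
position: [0.5555, -0.3016, 0.1398]
ee_rot: [0.083, 0.997, -0.001, 0.004]
ft_force: [-0.2, -0.2, -0.0]
grip_width: 0.998
grasp_force: 0.0
```

Request:
{"name": "carry_out", "arguments": {
  "deltas": [
    [0,0.25,-0.1,0,1],
    [0,0.5,-0.2,0,1],
    [0,0.75,-0.3,0,1],
    [0,1,-0.4,0,1],
    [0,1,-0.4,0,1]
  ]
}}

```text
clock: 36.0
position: [0.5798, -0.1484, 0.1957]
ee_rot: [0.08, 0.997, 0.001, 0.001]
ft_force: [-1.5, -0.3, -0.8]
grip_width: 1.002
grasp_force: 0.0
```

Request:
{"name": "carry_out", "arguments": {
  "deltas": [
    [0,0.25,-0.1,0,1],
    [0,0.5,-0.2,0,1],
    [0,0.75,-0.3,0,1],
    [0,1,-0.4,0,1],
    [0,1,-0.4,0,1],
    [0,1,-0.4,0,1]
  ]
}}

```text
clock: 36.75
position: [0.6028, -0.0057, 0.2542]
ee_rot: [0.084, 0.997, -0.0, -0.0]
ft_force: [-0.1, -0.2, 0.6]
grip_width: 1.003
grasp_force: 0.0
```

```bash
python3 - <<'E'
from h import *
for c in ["scene","side"]:
    p=camera(c); save(p,c+"9.png"); W=cloud(p).reshape(-1,3)
    for n,x,y,lo in [("fat",.5538,-.2996,.03),("choke",.4808,-.2874,.018),("tr",.5086,.2805,.036),("slim",.5824,.2858,.05),("hs",.4348,.2752,.022)]:
        m=(np.hypot(W[:,0]-x,W[:,1]-y)<.035)&(W[:,2]>lo)&(W[:,2]<.065)
        if m.sum()>9: r=cv2.minAreaRect((W[m][:,:2]*1000).astype(np.float32)); print(c,n,np.round(r[0],1),np.round(r[1],1),np.percentile(W[m][:,2],95).round(3))
E
```

```text
scene fat [ 554.2 -299.9] [39.8 39.1] 0.038
scene choke [ 487.  -288.9] [42.8 29. ] 0.028
scene tr [509.4 279.6] [49.  41.5] 0.047
scene slim [583.5 285.6] [23.9 23.8] 0.06
scene hs [435.8 275. ] [46.1 37.4] 0.036
side fat [ 553.5 -299.6] [40.3 38.2] 0.035
side choke [ 480.1 -287.8] [44.7 41.9] 0.025
side tr [507.9 280.2] [46.4 40.9] 0.045
side slim [582.5 285.7] [23.7 24. ] 0.058
side hs [435.3 275.8] [44.  36.2] 0.034
```

View pics/side9.png

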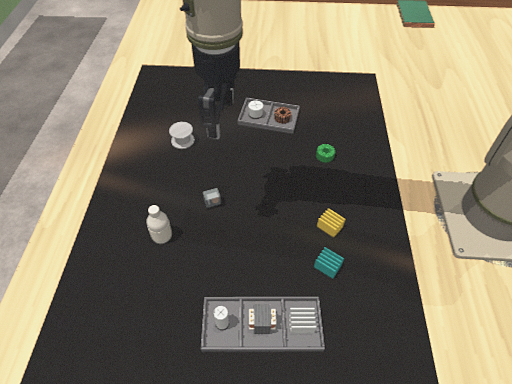

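View pics/scene9.png

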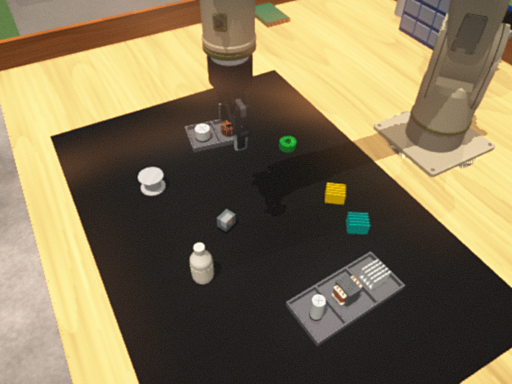

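All five parts stand in their bays: fat can at side px (256,108), choke at (283,115), and the three-bay kit at (221–303,318). The relay, bottle, reel and look-alikes haven't moved, and the gripper is clear.

```bash
python3 -c "
from workcell import ticket; print(ticket.hand_in())"
```

```text
the job is handed in; nothing more can be done
None
```

Both kits are made up, with all five parts standing in their own bays, and the job is handed in at about 37 s on the robot's clock; the judging result was not shown.

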